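# Clear the soap mould's lid, then hold it open for inspection

### The job

Before the slab mould is opened, push the soap trimmings off its closed lid with the scraper block into the white tub beside it, so that none can drop into the soap, and stand the scraper back upright on the rubber mat. Then lift the lid and hold it open at 60 degrees from closed so that I can look over the slab: the lid falls shut if let go, so finish still holding it, keeping it still. Touch the trimmings only with the scraper and leave the soap bars, bottles and beaker where they are.

Things in the scene. Friction and masses are not known exactly. Their poses are not given: they have to be found in the camera images.
- mould: wooden slab mould: pine box fixed on the table, 200 (x) x 300 (y) x 70 mm high without its lid, holding a slab of set soap. Origin on the table under its centre; its x axis points from the front side (near the robot, with the lid's tab) to the hinged rear side, y along its 300 mm length, z up.
- lid (a joint): opening angle of the lid, rad: 0 closed (lying level on the mould), grows as its front edge rises, stop at 1.8. Free hinge along the mould's rear (+x) top edge: let go below 1.57 it falls shut. Plywood board 12 mm thick, 0.4 to 0.8 kg, 205 mm from hinge line to front edge, 310 mm along y (5 mm past the mould at each end); closed, its flat top is 82 mm above the table.
- lid_tab (a point): where to hold the lid's lifting tab: a flat tongue of the same board, 28 mm wide (y), parallel sides, 12 mm thick, standing out 59 mm from the middle of the front edge. Point at mid thickness, 25 mm out from the edge, 230 mm from the hinge line, closed 76 mm above the table. Axes turn with the lid: x to the hinge, z out of its top. Pinched by its sides it pivots in the grip.
- lid_hinge (a point): middle of the lid's hinge line, at the rear upper edge of the mould, 70 mm above the table; the hinge line runs along the mould's y axis.
- tub: shallow white open tub for trimmings, fixed, 300 (x) x 200 (y) x 58 mm high outside, walls and floor 3 mm, standing close along one end of the mould (the left or the right end, it varies), its near rim under the lid's overhang. Origin on the table under its centre, axes parallel to the mould's.
- mat: dark rubber mat, fixed flat on the table along the mould's other end, 380 (x) x 200 (y) x 3 mm. Origin under its centre, axes parallel to the mould's. A soap bar and a dropper bottle stand on its end nearest the robot, more than 128 mm from its centre; the rest is free.
- scraper: scraper block standing upright about the middle of the mat: wooden grip 154 (x) x 24 (y) mm on a white nylon foot 160 (x) x 30 (y) x 14 mm, 68 mm high in all, 0.13 to 0.25 kg, loose. Origin under its centre (the scraping face), x along its length, z up. Held by the grip's 24 mm thickness.
- trimming1: trimming of pale hard soap, 50 x 20 x 12 mm, 12 g, loose, at the start lying flat on the closed lid; origin at the centre of its underside as it lies at the start (when it lies on another face after a fall the origin is on its side).
- trimming2: trimming of pale hard soap, 46 x 22 x 12 mm, 12 g, loose, at the start lying flat on the closed lid; origin at the centre of its underside as it lies at the start (when it lies on another face after a fall the origin is on its side).
- trimming3: trimming of pale hard soap, 36 x 28 x 12 mm, 12 g, loose, at the start lying flat on the closed lid; origin at the centre of its underside as it lies at the start (when it lies on another face after a fall the origin is on its side).
- trimming4: trimming of pale hard soap, 34 x 30 x 12 mm, 12 g, loose, at the start lying flat on the closed lid; origin at the centre of its underside as it lies at the start (when it lies on another face after a fall the origin is on its side).
- trimming5: trimming of pale hard soap, 50 x 18 x 13 mm, 12 g, loose, at the start lying flat on the closed lid; origin at the centre of its underside as it lies at the start (when it lies on another face after a fall the origin is on its side).
- bar_a: finished soap bar 55 x 78 x 26 mm lying flat on the near end of the mat; origin under its centre; leave it
- dropper_bottle: small amber dropper bottle, diameter 32, 75 mm high, standing on the near end of the mat; origin under its centre; leave it
- bar_b: finished soap bar 55 x 78 x 26 mm lying at the right of the table; leave it
- beaker: clear measuring beaker, diameter 84, 100 mm high, at the left of the table; leave it
- oil_bottle: amber bottle, diameter 60, 170 mm high, at the right of the table; leave it
Things that resemble listed ones, but are neither listed nor needed, are in the scene too. Several things have the shape of the scraper; the one meant has the colours described above. What is shaped like the trimming2 but red or turquoise is not meant.

How it is judged:
By the outcome, as a careful person would: the job done as asked, in the order asked, and still so for the second after the job is handed in, while the arm keeps its last pose, push and grip.
It also fails if it takes over 67 s, if anything falls off the work surface, if the arm or the gripper's body presses on something with over 40 N, if the wrist force passes 120 N, or if a joint passes its speed limit or range.

### The arm

A 6-joint arm with a two-finger parallel gripper is mounted at the origin on the work surface. World frame = base frame: x ahead of the robot, y to its left, z up, the work surface at z = 0. Lengths are in mm, angles in rad, forces in N, time in s.
With the tool pointing down it reaches from about 350 to 850 mm from the base axis. Payload 8.1 kg.
Tool frame: the origin (TCP) lies at the very end of the fingers, on their centre line; the grasp point (between the pads) lies 19 mm behind it; z points along the fingers, y is the line along which they close (so a half turn about z gives the same grasp; the last joint's range is limited). The gripper opens to 93 mm and grips with 3 to 60 N. Pads are 15 mm wide; open, the fingers measure 128 mm over their backs; the gripper's body (75 mm by 188 mm) begins 65 mm behind the grasp point.
Start: joints at [-1.352, 0.13, 1.488, -0, 1.523, -0.085], TCP at [179.509, -572.522, 218.635] pointing down, gripper open.
Joint ranges: [-2.96, 2.96], [-0.89, 2.26], [0.02, 2.5], [-1.34, 4.48], [0, 2.73], [-2.66, 2.66]. Speed limits (rad/s): [2.39, 2.39, 2.79, 3.14, 3.14, 3.14].

### API

Orientations are given as a unit quaternion [w, x, y, z].
In Python, from plant import arm gives the robot as it stands.
- The arm moves only by the tool move_arm, never from a script. Its argument "deltas" is a list that holds one entry, the list of rows, each a list of 7 numbers: the closure, from 0 (fully open) to 1 (shut), then the shift along the tool's x, y, z in cm, then the turn, a rotation vector about the tool's x, y, z in rad. A call has 1 to 5 rows; each row shifts and turns the commanded pose from where the row before left it, along the tool's axes as they then stand; what a row does not reach is not made up. A row lasts 1/8 s, in which the tool goes at most 62.5 mm and 10.7 degrees, less where a joint would pass 70% of its speed; a pose out of reach is approached as far as the arm can. A call is refused whole if a number of a shift passes 6.25 or a number of a turn 0.188, either way. A call with a gripper value outside its range is refused whole. The fingers move at their own pace and stop on an object; "newtons" is the grip in N (left out, the last holds). Time passes only in rows, so rows that do not move let the fingers close. It gives the time, the measured TCP pose, the force, the opening and the grip force at its end, in the units of the state.
- arm.read_state(): the state, without advancing time (a new reading comes with each control period).
- arm.capture(name): name is "scene" or "side" or "wrist"; returns the picture (420x560x3 uint8, red, green, blue); there is no depth.
- arm.camera_info(name): a dict with "fx", "fy", "cx", "cy" (pixels), "R" (3x3) and "t" (3): a world point X has camera coordinates R X + t; the wrist camera has in their place "tool_from_camera" (4x4, takes a point from camera to tool coordinates, whose origin is the TCP and whose axes are the flange's). Camera axes: x right, y down, z forward; pixel columns grow to the right and rows downward; lengths in mm; the calibration is good to about 2 mm. A picture is of the moment at which its call begins: read the wrist's pose just before it. camera_info takes no time and is no camera call.
- arm.finish_job(): hands the job in; it is judged then, once.
Trained networks look in the newest picture that a camera, given by its name, has taken for a name from the list of things; names that differ only in an ending like _2 or _b are one class to them, and where a whole thing is asked for, a point or a joint stands for the part that bears it (a point fixed in the world has none). Each returns a list of dicts, best first, with "conf" (0 to 1); they miss things now and then, are a little off and sometimes report something else, mostly with a low value. They report only what shows in the picture. A call takes as long as a camera call. They do not tell look-alikes from the thing itself.
- arm.boxes_of(name, camera): "rect" ([centre column, centre row, width, height] in pixels, round what is visible of it).
- arm.mark_of(name, camera): "point" ([column, row] in pixels: a listed point, or the origin of a listed thing).
The state is a dict: "t": time; "joint_pos": joint angles; "qvel": joint speeds; "effort": joint torques, N m; "position": TCP position; "orientation": TCP orientation; "wrist_force": force on the tool from outside, world axes, zero at the start; "ft_torque": the same for the moment, N m; "gripper_width": finger opening in mm; "grasp_force": force on a finger pad.
Only numpy, scipy, OpenCV 4.12 (cv2) and the standard library are available. Lean on these libraries where they do the work, as an engineer would, in place of code of your own. Each camera call takes 0.05 s, during which the arm holds its last target. There are 200 camera calls.

## Working session

There is one attempt and no reset: what is moved stays moved. The work goes in short steps, Python scripts to look and compute and a tool call to move; the robot and the scene stay as the last step left them, time stands still between calls to the robot, and variables do not carry over. Pictures are saved under pics/ and viewed, at most 12 in all, crops included, and the job is handed in when it is done.

Besides the shell and the picture viewer there is one more tool, called after "Request:" by a JSON object that holds its "fn" and its "kwargs". move_arm: Moves the arm, as the interface text tells. Its arguments: {"type":"object","properties":{"deltas":{"type":"array","items":{"type":"array","items":{"type":"array","items":{"type":"number"}}}},"newtons":{"type":"number"}},"required":["deltas"]}

```bash
ls; mkdir -p pics; python3 - <<'E'
from plant import arm
import cv2
s=arm.read_state(); print({k:s[k] for k in('t','position','orientation','gripper_width')})
for c in('scene','side'):
    im=arm.capture(c); cv2.imwrite(f'pics/{c}0.png',im[:,:,::-1])
    i=arm.camera_info(c); print(c,i)
    for n in('mould','lid_tab','lid_hinge','tub','mat','scraper','trimming1','trimming2','trimming3','trimming4','trimming5'):
        print(n,[(round(d['conf'],2),[round(float(x)) for x in d['point']]) for d in arm.mark_of(n,c)][:4])
E
```

```text
pics
{'t': 0.0, 'position': array([ 179.37933017, -571.95152757,  217.58030283]), 'orientation': array([-9.28836639e-04,  9.88483192e-01,  1.51327827e-01, -6.44036812e-05]), 'gripper_width': 92.96327715551317}
scene {'fx': 489.03614782167875, 'fy': 489.03614782167875, 'cx': 270.1876655252679, 'cy': 206.3765320692345, 'R': array([[-0.66829674,  0.74383634, -0.00932599],
       [ 0.61471039,  0.54513694, -0.57004987],
       [-0.41893986, -0.38669525, -0.82155716]]), 't': array([ 332.11125353, -277.58170759, 1606.68145013])}
mould [(0.81, [240, 226])]
lid_tab [(0.66, [272, 187])]
lid_hinge [(0.68, [208, 233])]
tub [(0.78, [310, 279]), (0.25, [273, 185]), (0.25, [250, 238])]
mat [(0.69, [196, 168]), (0.37, [209, 200])]
scraper [(0.95, [192, 167]), (0.78, [365, 209])]
trimming1 [(0.68, [247, 200]), (0.66, [314, 203]), (0.65, [227, 188]), (0.6, [291, 177])]
trimming2 [(0.68, [247, 200]), (0.66, [314, 203]), (0.65, [227, 188]), (0.6, [291, 177])]
trimming3 [(0.68, [247, 200]), (0.66, [314, 203]), (0.65, [227, 188]), (0.6, [291, 177])]
trimming4 [(0.68, [247, 200]), (0.66, [314, 203]), (0.6
[... 403 characters left out ...]
018662,  114.80027038, 1414.75245475])}
mould [(0.93, [261, 211])]
lid_tab [(0.56, [292, 206])]
lid_hinge [(0.85, [236, 196])]
tub [(0.79, [244, 267])]
mat [(0.88, [286, 176]), (0.34, [284, 147])]
scraper [(0.58, [282, 173]), (0.56, [328, 270])]
trimming1 [(0.64, [246, 210]), (0.62, [312, 240]), (0.61, [260, 217]), (0.52, [279, 183])]
trimming2 [(0.64, [246, 210]), (0.62, [312, 240]), (0.61, [260, 217]), (0.52, [279, 183])]
trimming3 [(0.64, [246, 210]), (0.62, [312, 240]), (0.61, [260, 217]), (0.52, [279, 183])]
trimming4 [(0.64, [246, 210]), (0.62, [312, 240]), (0.61, [260, 217]), (0.52, [279, 183])]
trimming5 [(0.64, [246, 210]), (0.62, [312, 240]), (0.61, [260, 217]), (0.52, [279, 183])]
```

View pics/scene0.png

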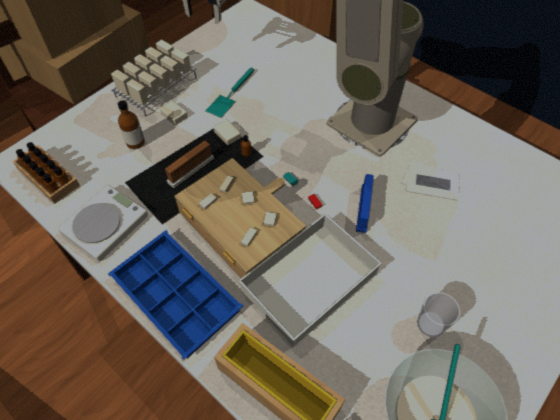

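View pics/side0.png

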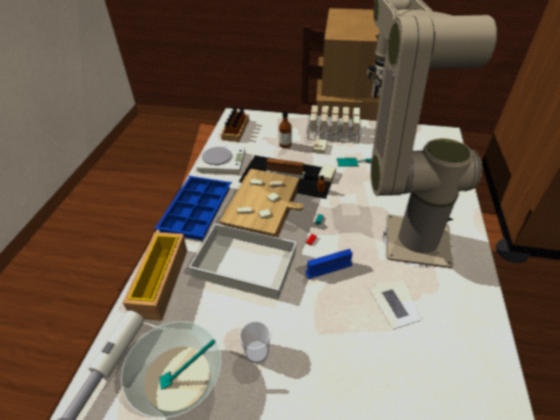

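```bash
cat > h.py <<'E'
import numpy as np
from plant import arm
from scipy.spatial.transform import Rotation as Ro
def ray(c,px,z):
    i=arm.camera_info(c); d=np.array([(px[0]-i['cx'])/i['fx'],(px[1]-i['cy'])/i['fy'],1])
    o=-i['R'].T@i['t']; d=i['R'].T@d; return o+d*(z-o[2])/d[2]
def tri(p,q):
    A=[];b=[]
    for c,px in(('scene',p),('side',q)):
        i=arm.camera_info(c); R,t=i['R'],i['t']
        for k,f,cc in((0,'fx','cx'),(1,'fy','cy')):
            u=(px[k]-i[cc])/i[f]; A.append(R[k]-u*R[2]); b.append(u*t[2]-t[k])
    return np.linalg.lstsq(np.array(A),np.array(b),rcond=None)[0]
def RT():
    s=arm.read_state(); q=s['orientation']; return Ro.from_quat([q[1],q[2],q[3],q[0]]),s['position'],s
E
python3 - <<'E'
from h import *
np.set_printoptions(precision=0,suppress=True)
P={'mould':((240,226),(261,211),0),'tab':((272,187),(292,206),76),'hinge':((208,233),(236,196),70),'tub':((310,279),(244,267),0),'mat':((196,168),(286,176),0),'scr':((192,167),(282,173),3)}
for n,(a,b,z) in P.items(): print(n,ray('scene',a,z),ray('side',b,z),tri(a,b))
E
```

```text
mould [578. -41.   0.] [588. -53.   0.] [584. -35.  16.]
tab [458. -27.  76.] [461. -22.  76.] [460. -25.  76.]
hinge [679. -55.  70.] [680. -46.  70.] [680. -54.  67.]
tub [575. 211.   0.] [584. 224.   0.] [581. 218.   2.]
mat [ 516. -289.    0.] [ 529. -282.    0.] [ 525. -276.   11.]
scr [ 523. -299.    3.] [ 549. -296.    3.] [ 541. -273.   30.]
```

The scene view shows the lid with five pale trimmings at about (228,184), (208,201), (249,198), (270,218) and (249,237). The tub is to its left (world +y) at (310,279). On the mat at (188,160) stands the brown-and-white scraper; the blue one is a decoy. The side view agrees: lid at (262,205), tub at (244,262), scraper at (285,165). I'll move up for a wrist view.

```bash
cat >> h.py <<'E'
def down(yaw,tilt=0):  # tool x along (cos yaw, sin yaw), z down; tilt about tool y
    return Ro.from_euler('z',yaw)*Ro.from_euler('x',np.pi)*Ro.from_euler('y',tilt)
def plan(pos,R,n,start=None):
    R0,p0,_=RT()
    if start: R0,p0=start[1],np.array(start[0])
    pos=np.array(pos,float); w=(R0.inv()*R).as_rotvec()/n; r=R0; p=p0.copy()
    for k in range(n):
        d=r.inv().apply(p0+(pos-p0)*(k+1)/n-p)/10; d=np.round(d,2); ww=np.round(w,3)
        p=p+r.apply(d*10); r=r*Ro.from_rotvec(ww); print([*map(float,d),*map(float,ww)])
E
python3 - <<'E'
from h import *
print(arm.camera_info('wrist')['tool_from_camera'].round(3), arm.camera_info('wrist')['fx'])
plan((510,-150,430),down(-.1),10)
E
```

```text
[[-0.00000e+00 -9.60000e-01 -2.79000e-01  7.81530e+01]
 [ 1.00000e+00 -1.00000e-03  1.00000e-03 -8.86000e-01]
 [-1.00000e-03 -2.79000e-01  9.60000e-01 -1.65985e+02]
 [ 0.00000e+00  0.00000e+00  0.00000e+00  1.00000e+00]] 297.8659190057683
[4.42, -3.04, -2.11, 0.0, -0.0, 0.04]
[4.29, -3.22, -2.12, 0.0, -0.0, 0.04]
[4.16, -3.39, -2.11, 0.0, -0.0, 0.04]
[4.02, -3.55, -2.11, 0.0, -0.0, 0.04]
[3.88, -3.7, -2.12, 0.0, -0.0, 0.04]
[3.72, -3.86, -2.11, 0.0, -0.0, 0.04]
[3.57, -4.01, -2.12, 0.0, -0.0, 0.04]
[3.41, -4.15, -2.11, 0.0, -0.0, 0.04]
[3.23, -4.27, -2.11, 0.0, -0.0, 0.04]
[3.06, -4.41, -2.12, 0.0, -0.0, 0.04]
```

Request:
{"fn": "move_arm", "kwargs": {"deltas": [[[0,4.4,-3.0,-2.1,0,0,0.04],[0,4.3,-3.2,-2.1,0,0,0.04],[0,4.2,-3.4,-2.1,0,0,0.04],[0,4.0,-3.6,-2.1,0,0,0.04],[0,3.9,-3.7,-2.1,0,0,0.04]]]}}

```text
t: 1.82
position: [345.9, -359.8, 324.5]
orientation: [0.0, 0.999, 0.051, 0.0]
wrist_force: [1.4, -1.3, 0.4]
gripper_width: 92.8
grasp_force: 0.0
```

Request:
{"fn": "move_arm", "kwargs": {"deltas": [[[0,3.7,-3.9,-2.1,0,0,0.04],[0,3.6,-4.0,-2.1,0,0,0.04],[0,3.4,-4.1,-2.1,0,0,0.04],[0,3.2,-4.3,-2.1,0,0,0.04],[0,3.1,-4.4,-2.1,0,0,0.04]]]}}

```text
t: 2.45
position: [511.2, -148.4, 429.6]
orientation: [0.0, 0.999, -0.049, 0.0]
wrist_force: [-0.4, -0.9, -0.7]
gripper_width: 93.0
grasp_force: 0.0
```

```bash
cat >> h.py <<'E'
def wray(px,z,st):
    R,p=st; i=arm.camera_info('wrist'); T=i['tool_from_camera']
    d=np.array([(px[0]-i['cx'])/i['fx'],(px[1]-i['cy'])/i['fy'],1])
    o=p+R.apply(T[:3,3]); d=R.apply(T[:3,:3]@d); return o+d*(z-o[2])/d[2]
def wproj(X,st):
    R,p=st; i=arm.camera_info('wrist'); T=i['tool_from_camera']
    c=T[:3,:3].T@(R.inv().apply(np.array(X)-p)-T[:3,3]); return c[:2]/c[2]*i['fx']+[i['cx'],i['cy']]
E
python3 - <<'E'
from h import *
import cv2
np.set_printoptions(precision=1,suppress=True)
R,p,s=RT(); print(s['t'],p,R.as_euler('xyz'),s['qvel'].round(3))
im=arm.capture('wrist'); cv2.imwrite('pics/w1.png',im[:,:,::-1])
for n,z in(('mould',0),('lid_tab',76),('lid_hinge',70),('tub',0),('mat',0),('scraper',3),('trimming1',82),('bar_a',3),('dropper_bottle',3)):
    print(n,[(round(d['conf'],2),np.array(d['point']),wray(d['point'],z,(R,p))) for d in arm.mark_of(n,'wrist')][:8])
E
```

```text
2.45 [ 511.2 -148.4  429.6] [ 3.1 -0.  -0.1] [ 0.8  0.5 -0.8 -0.   0.3  1.1]
mould [(0.61, array([223.6, 137.8]), array([579.7, -39.2,   0. ])), (0.56, array([160. , 114.2]), array([634.5,  74.2,   0. ]))]
lid_tab [(0.74, array([218.6, 212.6]), array([451.4, -24.8,  76. ]))]
lid_hinge [(0.87, array([214.2,  69.7]), array([687.6, -54. ,  70. ])), (0.31, array([467.8, 115.3]), array([ 577. , -466.3,   70. ]))]
tub [(0.94, array([ 96. , 150.1]), array([581. , 213.2,   0. ]))]
mat [(0.66, array([353.4, 155.5]), array([ 521.2, -288.7,    0. ]))]
scraper [(0.68, array([139.4, 275.2]), array([307.4, 189.6,   3. ])), (0.56, array([354.2, 146.3]), array([ 539.1, -290.2,    3. ]))]
trimming1 [(0.98, array([169.9, 167.9]), array([540.3,  44.3,  82. ])), (0.86, array([266.9, 160.2]), array([ 537., -123.,   82.])), (0.84, array([259.3, 112.3]), array([ 615.3, -119.4,   82. ])), (0.76, array([190.7, 241.4]), array([403.4,  33.6,  82. ])), (0.7, array([221. , 162.1]), array([541.5, -44.6,  82. ])), (0.6, array([162.7, 113.8]), array([628.4,  38.2,  82. ])), (0.57, array([237.1, 241.1]), array([395.6, -51.7,  82. ]))]
bar_a [(0.89, array([368.3, 234. ]), array([ 354.5, -314.1,    3. ])), (0.84, array([466.5, 198.4]), array([ 412.3, -515.3,    3. ]))]
dropper_bottle [(0.86, array([318.1, 233.2]), array([ 366.8, -208.6,    3. ]))]
```

View pics/w1.png

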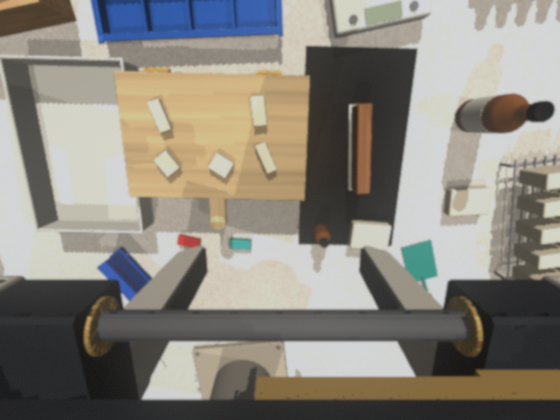

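The wrist view shows the lid with corners at about (117,72), (309,76), (304,200) and (129,195), and the tab at (218,212). The five trimmings are at (160,115), (259,111), (266,160), (221,165) and (167,163). The scraper is at (361,148) and the tub at (80,145). I'll rectify it at lid height to get exact positions.

```bash
cat >> h.py <<'E'
import cv2
def bird(im,st,z,x0,x1,y0,y1,s=2): # rows: x from x1 down to x0; cols: y from y1 (left) to y0
    W=np.float32([[x1,y1],[x1,y0],[x0,y0],[x0,y1]])
    src=np.float32([wproj((a,b,z),st) for a,b in W]); dst=np.float32([[0,0],[(y1-y0)*s,0],[(y1-y0)*s,(x1-x0)*s],[0,(x1-x0)*s]])
    return cv2.warpPerspective(im,cv2.getPerspectiveTransform(src,dst),(int((y1-y0)*s),int((x1-x0)*s)),flags=cv2.INTER_CUBIC)
E
python3 - <<'E'
from h import *
np.set_printoptions(precision=1,suppress=True)
R,p,s=RT(); print(s['t'],p,abs(s['qvel']).max())
im=arm.capture('wrist'); np.save('w.npy',im)
R,p,s=RT(); print(s['t'],p,R.as_euler('xyz').round(4),abs(s['qvel']).max()); 
im=arm.capture('wrist'); cv2.imwrite('pics/raw.png',im[:,:,::-1]); st=(R,p)
b=bird(im,st,82,420,720,-240,160); cv2.imwrite('pics/b82.png',b[:,:,::-1])
h=cv2.cvtColor(b,cv2.COLOR_RGB2HSV); m=cv2.inRange(h,(8,60,90),(28,200,255)); m=cv2.morphologyEx(m,cv2.MORPH_CLOSE,np.ones((45,45)));m=cv2.morphologyEx(m,cv2.MORPH_OPEN,np.ones((81,81)))
c=max(cv2.findContours(m,0,1)[0],key=cv2.contourArea); q=cv2.boxPoints(cv2.minAreaRect(c)); print(q); w=np.c_[720-q[:,1]/2,160-q[:,0]/2]; print(w,[np.linalg.norm(w[i]-w[i-1]) for i in range(4)])
b2=bird(im,st,71,420,660,-400,-200,2); cv2.imwrite('pics/b71.png',b2[:,:,::-1])
h=cv2.cvtColor(b2,cv2.COLOR_RGB2HSV); m=cv2.inRange(h,(0,90,70),(20,255,255)); m=cv2.morphologyEx(m,cv2.MORPH_OPEN,np.ones((9,9)))
c=max(cv2.findContours(m,0,1)[0],key=cv2.contourArea); r=cv2.minAreaRect(c);q=cv2.boxPoints(r); w=np.c_[660-q[:,1]/2,-200-q[:,0]/2]; print('scr',r,w,w.mean(0))
cv2.imwrite('pics/both.png',np.hstack([b[:480,:,::-1]]))
E
```

```text
2.95 [ 509.8 -150.9  428.2] 0.00476751823978706
3.0 [ 509.8 -150.8  428.3] [-3.1  0.  -0.1] 0.004966346070575922
[[ 65.  456.9]
 [117.1  25.5]
 [735.5 100.3]
 [683.4 531.6]]
[[ 491.6  127.5]
 [ 707.2  101.4]
 [ 669.9 -207.8]
 [ 454.2 -181.7]] [np.float32(311.4554), np.float32(217.251), np.float32(311.4554), np.float32(217.251)]
scr ((181.67449951171875, 246.35888671875), (54.35252380371094, 311.0613708496094), 2.513810157775879) [[ 459.7 -273.9]
 [ 615.1 -280.7]
 [ 613.9 -307.8]
 [ 458.5 -301. ]] [ 536.8 -290.8]
```

View pics/b82.png

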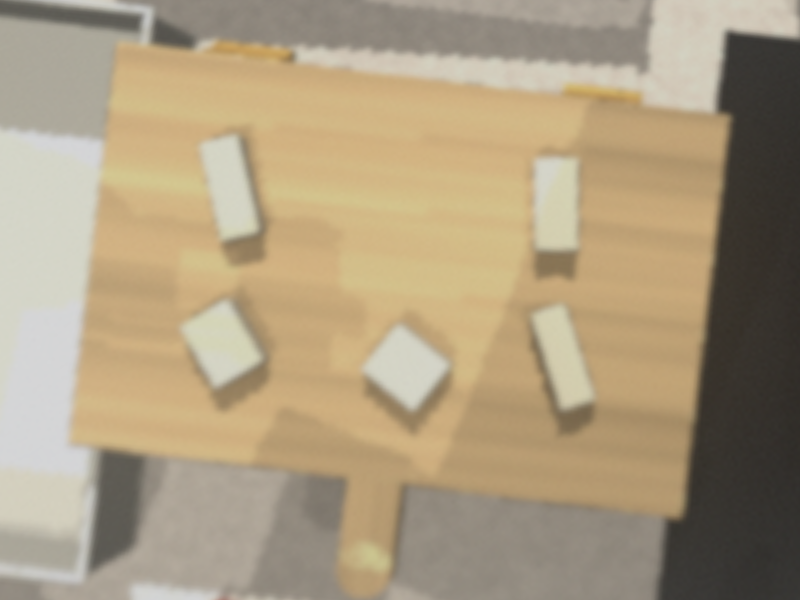

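View pics/b71.png

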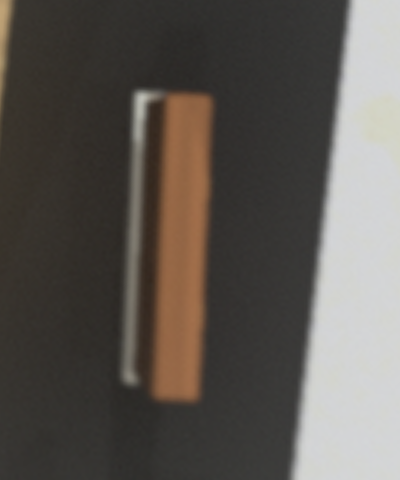

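The rectified view at lid height has the lid corners at (118,44), (730,115), (683,518) and (70,443). That gives 308 x 203 mm, yaw about -0.118 and mould centre about (582.5,-40). The five trimmings span about 139 mm in mould x, roughly -69 to +70, so one pass of the 160 mm scraper covers them. In the mat crop the scraper's top is centred at (182,247) with the right 154 x 24 mm size, so it stands at world (536.5,-291), yaw -0.042.

```bash
python3 - <<'E'
from h import *
plan((536.5,-291,120),down(-.042),6)
plan((536.5,-291,30),down(-.042),3,((536.5,-291,120),down(-.042)))
E
```

```text
[0.67, 2.28, 5.14, -0.0, 0.0, -0.009]
[0.65, 2.3, 5.14, -0.0, 0.0, -0.009]
[0.63, 2.29, 5.14, -0.0, 0.0, -0.009]
[0.61, 2.3, 5.14, -0.0, 0.0, -0.009]
[0.58, 2.31, 5.14, -0.0, 0.0, -0.009]
[0.57, 2.31, 5.14, -0.0, 0.0, -0.009]
[0.0, -0.0, 3.0, 0.0, 0.0, 0.0]
[0.0, -0.0, 3.0, 0.0, 0.0, 0.0]
[0.0, -0.0, 3.0, 0.0, 0.0, 0.0]
```

Request:
{"fn": "move_arm", "kwargs": {"deltas": [[[0.3,0.7,2.3,5.1,0,0,-0.009],[0.35,0.65,2.3,5.1,0,0,-0.009],[0.35,0.65,2.3,5.1,0,0,-0.009],[0.35,0.6,2.3,5.1,0,0,-0.009],[0.35,0.6,2.3,5.1,0,0,-0.009]]]}}

```text
t: 3.68
position: [533.0, -268.2, 172.1]
orientation: [0.0, 1.0, -0.026, 0.0]
wrist_force: [-0.2, -0.7, 0.4]
gripper_width: 60.9
grasp_force: 0.0
```

Request:
{"fn": "move_arm", "kwargs": {"deltas": [[[0.35,0.55,2.3,5.1,0,0,-0.009],[0.35,0,0,0,0,0,0],[0.35,0,0,0,0,0,0]]]}}

```text
t: 4.05
position: [538.0, -290.6, 124.0]
orientation: [0.0, 1.0, -0.021, 0.0]
wrist_force: [-0.5, -0.2, 0.6]
gripper_width: 60.5
grasp_force: 0.0
```

```bash
python3 - <<'E'
from h import *
R,p,s=RT(); print(p,R.as_euler('xyz'),s['t'],s['gripper_width'],abs(s['qvel']).max())
im=arm.capture('wrist'); cv2.imwrite('pics/w2.png',im[:,:,::-1])
plan((536.5,-291,30),down(-.042),3)
E
```

```text
[ 537.97051417 -290.61069563  123.95244831] [ 3.14130965e+00 -9.94007510e-04 -4.29394306e-02] 4.05 60.50056850145278 0.03251982370885791
[-0.08, 0.01, 3.17, 0.0, -0.001, -0.0]
[-0.09, 0.0, 3.17, 0.0, -0.001, -0.0]
[-0.07, 0.01, 3.18, 0.0, -0.001, -0.0]
```

View pics/w2.png

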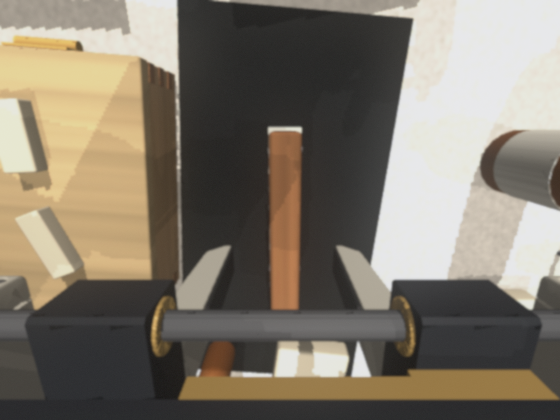

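The scraper stands centred between the open fingers (grip at column 285, fingers at 225 and 345). I'll go down and grip.

Request:
{"fn": "move_arm", "kwargs": {"deltas": [[[0.35,-0.08,0,3.2,0,0,0],[0.35,-0.08,0,3.1,0,0,0],[0.35,0,0,3.1,0,0,0],[0.35,0,0,0,0,0,0],[0.8,0,0,0,0,0,0]]], "newtons": 40}}

```text
t: 4.72
position: [537.8, -291.0, 31.6]
orientation: [0.001, 1.0, -0.021, 0.002]
wrist_force: [1.1, -0.7, 0.9]
gripper_width: 54.5
grasp_force: 0.0
```

Request:
{"fn": "move_arm", "kwargs": {"deltas": [[[1,0,0,0,0,0,0],[1,0,0,0,0,0,0],[1,0,0,0,0,0,0],[1,0,0,0,0,0,0]]]}}

```text
t: 5.22
position: [536.3, -290.6, 29.2]
orientation: [0.0, 1.0, -0.021, 0.0]
wrist_force: [-0.7, 0.7, 4.2]
gripper_width: 23.8
grasp_force: 40.0
```

```bash
python3 - <<'E'
from h import *
a=((536.5,-290.8,29.5),down(-.042)); b=((536.5,-290.8,134),down(-.042)); c=((566.8,-172.4,134),down(-.118))
plan(b[0],b[1],2,a); plan(c[0],c[1],3,b)
E
```

```text
[0.0, 0.0, -5.22, 0.0, 0.0, 0.0]
[0.0, 0.0, -5.23, 0.0, 0.0, 0.0]
[0.84, -3.99, -0.0, -0.0, -0.0, 0.025]
[0.75, -4.0, -0.0, -0.0, -0.0, 0.025]
[0.64, -4.02, -0.0, -0.0, -0.0, 0.025]
```

Request:
{"fn": "move_arm", "kwargs": {"deltas": [[[1,0,0,-3.0,0,0,0],[1,0,0,-5.0,0,0,0],[1,0,0,-2.5,0,0,0],[1,0,0,0,0,0,0]]]}}

```text
t: 5.72
position: [537.4, -291.2, 136.0]
orientation: [0.001, 1.0, -0.021, 0.002]
wrist_force: [-1.3, 0.4, -2.1]
gripper_width: 23.6
grasp_force: 40.0
```

Request:
{"fn": "move_arm", "kwargs": {"deltas": [[[1,0.84,-4.0,0,0,0,0.025],[1,0.75,-4.0,0,0,0,0.025],[1,0.64,-4.0,0,0,0,0.025],[1,0,0,0,0,0,0],[1,0,0,0,0,0,0]]]}}

```text
t: 6.35
position: [565.3, -172.0, 131.8]
orientation: [-0.0, 0.998, -0.058, -0.001]
wrist_force: [-0.2, 0.1, -1.3]
gripper_width: 23.9
grasp_force: 40.0
```

```bash
python3 - <<'E'
from h import *
R,p,s=RT(); print(p,R.as_euler('xyz'),s['t'],s['wrist_force'],abs(s['qvel']).max())
im=arm.capture('wrist'); cv2.imwrite('pics/w3.png',im[:,:,::-1])
plan((566.8,-172.4,110),down(-.118),1)
E
```

```text
[ 565.34499432 -171.98011631  131.79534731] [-3.14138144e+00  2.62698937e-03 -1.16376241e-01] 6.35 [-0.210964    0.06328221 -1.34100732] 0.021657560421811106
[0.14, -0.03, 2.22, -0.0, 0.002, 0.001]
```

View pics/w3.png

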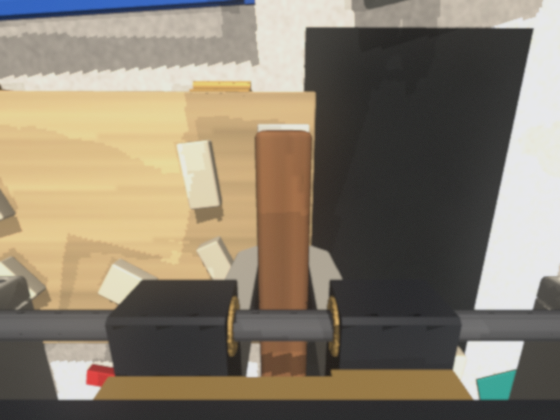

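The scraper hangs parallel to the lid's right end, with every trimming to its left. The nearest two are at (197,173) and (215,258). I'll lower it onto the lid.

Request:
{"fn": "move_arm", "kwargs": {"deltas": [[[1,0.14,0,1.2,0,0.002,0],[1,0,0,0.8,0,0,0],[1,0,0,0,0,0,0],[1,0,0,0,0,0,0]]]}}

```text
t: 6.9
position: [567.7, -172.4, 113.6]
orientation: [0.0, 0.998, -0.059, 0.001]
wrist_force: [-0.2, -0.1, -1.5]
gripper_width: 24.0
grasp_force: 40.0
```

```bash
python3 - <<'E'
from h import *
R,p,s=RT(); print(p,R.as_euler('xyz'),s['t'],s['wrist_force'],s['ft_torque'],abs(s['qvel']).max())
E
```

```text
[ 567.68362284 -172.39882689  113.58966526] [-3.14156618e+00 -1.88097580e-03 -1.17532021e-01] 6.9 [-0.2477682  -0.1132661  -1.52089635] [ 0.01712158 -0.00242662 -0.00506365] 0.006984718300541093
```

Request:
{"fn": "move_arm", "kwargs": {"deltas": [[[1,0,0,0.4,0,0,0],[1,0,0,0,0,0,0],[1,0,0,0,0,0,0]]]}}

```text
t: 7.28
position: [567.8, -172.2, 109.7]
orientation: [0.0, 0.998, -0.058, 0.001]
wrist_force: [-0.5, -0.1, -1.1]
gripper_width: 23.8
grasp_force: 40.0
```

Request:
{"fn": "move_arm", "kwargs": {"deltas": [[[1,0,0,0.1,0,0,0],[1,0,-1.0,0,0,0,0],[1,0,-1.6,0,0,0,0],[1,0,-2.0,0,0,0,0],[1,0,-2.0,0,0,0,0]]]}}

```text
t: 7.9
position: [575.6, -104.8, 108.7]
orientation: [-0.0, 0.998, -0.058, 0.001]
wrist_force: [-0.3, -0.2, -0.9]
gripper_width: 23.6
grasp_force: 40.0
```

Request:
{"fn": "move_arm", "kwargs": {"deltas": [[[1,0,-2.0,0,0,0,0],[1,0,-2.0,0,0,0,0],[1,0,-2.0,0,0,0,0],[1,0,-2.0,0,0,0,0],[1,0,-2.0,0,0,0,0]]]}}

```text
t: 8.52
position: [587.3, -6.0, 108.7]
orientation: [0.0, 0.998, -0.059, 0.001]
wrist_force: [-0.0, -0.6, -1.4]
gripper_width: 23.5
grasp_force: 40.0
```

```bash
python3 - <<'E'
from h import *
R,p,s=RT(); print(p,R.as_euler('xyz'),s['t'],s['wrist_force'],s['ft_torque'])
im=arm.capture('wrist'); im2=arm.capture('scene'); v=cv2.resize(im2[130:300,150:420],None,fx=1.9,fy=1.9)
out=np.zeros((600,800,3),np.uint8); a=cv2.resize(im[:330],None,fx=.75,fy=.75); out[:a.shape[0],:a.shape[1]]=a; out[260:260+v.shape[0],200:200+v.shape[1]]=v
cv2.imwrite('pics/m1.png',out[:,:,::-1])
plan((599.9,106.7,109),down(-.118),7)
E
```

```text
[587.32973661  -6.01586515 108.65381575] [-3.14156457e+00 -2.04665106e-03 -1.17209504e-01] 8.525 [-0.01699942 -0.60359463 -1.39060095] [-0.1912384  -0.00601665  0.00045985]
[-0.01, -1.61, -0.0, -0.0, -0.0, 0.0]
[-0.0, -1.6, -0.01, -0.0, -0.0, 0.0]
[-0.01, -1.61, -0.0, -0.0, -0.0, 0.0]
[-0.0, -1.6, -0.01, -0.0, -0.0, 0.0]
[-0.01, -1.61, -0.0, -0.0, -0.0, 0.0]
[-0.0, -1.6, -0.01, -0.0, -0.0, 0.0]
[-0.01, -1.61, -0.0, -0.0, -0.0, 0.0]
```

View pics/m1.png

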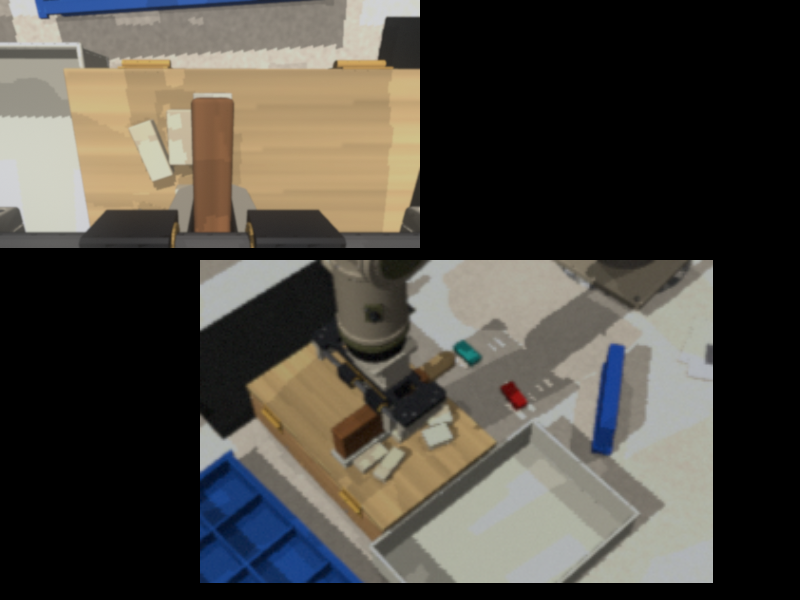

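The trimmings are gathered ahead of the scraper, with two near the rear (wrist 150–180,150) and the rest at its near end. None have been left behind. I'll push on over the edge.

Request:
{"fn": "move_arm", "kwargs": {"deltas": [[[1,0,-1.8,0,0,0,0],[1,0,-1.8,0,0,0,0],[1,0,-1.8,0,0,0,0],[1,0,-1.8,0,0,0,0],[1,0,-1.6,0,0,0,0]]]}}

```text
t: 9.25
position: [597.5, 81.4, 108.6]
orientation: [0.0, 0.998, -0.058, 0.001]
wrist_force: [-1.0, 0.1, -2.1]
gripper_width: 23.8
grasp_force: 40.0
```

Request:
{"fn": "move_arm", "kwargs": {"deltas": [[[1,0,-1.4,0,0,0,0],[1,0,-1.2,0,0,0,0],[1,0,-0.8,0,0,0,0],[1,0,0,0,0,0,0],[1,0,0,0,0,0,0]]]}}

```text
t: 9.88
position: [601.4, 113.5, 108.6]
orientation: [0.0, 0.998, -0.059, 0.001]
wrist_force: [-0.8, -0.5, -1.8]
gripper_width: 23.7
grasp_force: 40.0
```

Request:
{"fn": "move_arm", "kwargs": {"deltas": [[[1,0,0,-2.0,0,0,0],[1,0,3.5,-4.0,0,0,0],[1,0,5.5,-2.5,0,0,0],[1,0,5.5,0,0,0,0]]]}}

```text
t: 10.38
position: [586.3, -32.0, 199.1]
orientation: [0.0, 0.998, -0.058, 0.005]
wrist_force: [0.6, -0.4, -2.4]
gripper_width: 23.8
grasp_force: 40.0
```

```bash
python3 - <<'E'
from h import *
R,p,s=RT(); print(p,R.as_euler('xyz'),s['t'],s['wrist_force'])
im=arm.capture('wrist'); im2=arm.capture('scene'); im3=arm.capture('side'); v=cv2.resize(im2[130:340,150:420],None,fx=1.4,fy=1.4); w=cv2.resize(im3[160:300,170:350],None,fx=2.2,fy=2.2)
out=np.zeros((600,800,3),np.uint8); a=cv2.resize(im[:330],None,fx=.8,fy=.8); out[:a.shape[0],:a.shape[1]]=a; out[280:280+v.shape[0],:v.shape[1]]=v; out[280:280+w.shape[0],400:400+w.shape[1]]=w
cv2.imwrite('pics/m2.png',out[:,:,::-1])
E
```

```text
[586.29095259 -32.00203377 199.1113476 ] [ 3.14129035 -0.00971116 -0.11666716] 10.375 [ 0.61157472 -0.35502496 -2.44683798]
```

View pics/m2.png

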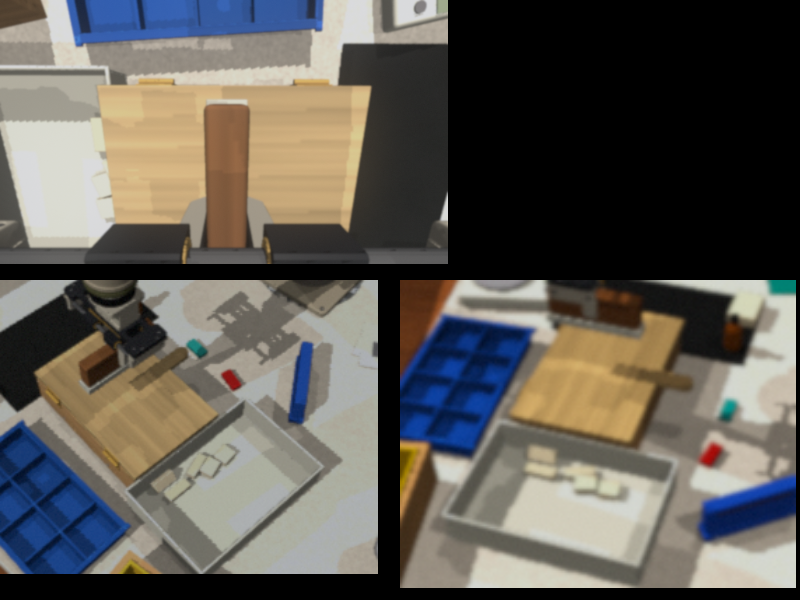

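All five trimmings lie inside the tub (scene crop around (160–235,450–495), side crop around (525–620,450–495)). The lid is clear. Now I'll return the scraper to its place.

```bash
python3 - <<'E'
from h import *
R,p,s=RT(); print(p,s['t'])
plan((536.5,-291,130),down(-.06),6)
E
```

```text
[584.58248862 -33.22073193 195.80431734] 10.525
[-0.28, 4.36, 1.1, 0.0, -0.001, -0.01]
[-0.32, 4.36, 1.1, 0.0, -0.001, -0.01]
[-0.36, 4.35, 1.09, 0.0, -0.001, -0.01]
[-0.41, 4.36, 1.1, 0.0, -0.001, -0.01]
[-0.45, 4.34, 1.1, 0.0, -0.001, -0.01]
[-0.49, 4.34, 1.1, 0.0, -0.001, -0.01]
```

Request:
{"fn": "move_arm", "kwargs": {"deltas": [[[1,-0.28,4.35,1.1,0,0,-0.01],[1,-0.32,4.35,1.1,0,0,-0.01],[1,-0.36,4.35,1.1,0,0,-0.01],[1,-0.4,4.35,1.1,0,0,-0.01],[1,-0.45,4.35,1.1,0,0,-0.01]]]}}

```text
t: 11.15
position: [545.7, -245.4, 139.2]
orientation: [0.0, 0.999, -0.033, 0.001]
wrist_force: [0.8, 0.6, -2.2]
gripper_width: 23.3
grasp_force: 40.0
```

Request:
{"fn": "move_arm", "kwargs": {"deltas": [[[1,-0.5,4.35,1.1,0,0,-0.01],[1,0,0,2.0,0,0,0],[1,0,0,4.0,0,0,0],[1,0,0,0,0,0,0],[1,0,0,0,0,0,0]]]}}

```text
t: 11.78
position: [538.4, -287.2, 68.8]
orientation: [0.0, 1.0, -0.028, 0.001]
wrist_force: [-0.3, -0.5, -1.6]
gripper_width: 24.0
grasp_force: 40.0
```

```bash
python3 - <<'E'
from h import *
R,p,s=RT(); print(p,R.as_euler('xyz'),s['t'],s['wrist_force'])
im=arm.capture('wrist'); cv2.imwrite('pics/w5.png',im[:,:,::-1])
plan((536.5,-291,30),down(-.06),1)
E
```

```text
[ 538.36867531 -287.23229602   68.82533875] [ 3.14133977e+00 -2.66212636e-03 -5.61433700e-02] 11.775 [-0.26744585 -0.48712147 -1.62100902]
[-0.24, 0.33, 3.97, 0.001, -0.004, 0.004]
```

Request:
{"fn": "move_arm", "kwargs": {"deltas": [[[1,-0.1,0.3,2.0,0,-0.003,0],[1,0,0,1.4,0,0,0],[1,0,0,0.3,0,0,0],[1,0,0,0,0,0,0]]]}}

```text
t: 12.32
position: [536.1, -290.8, 30.0]
orientation: [-0.0, 1.0, -0.029, -0.001]
wrist_force: [0.0, 0.3, -1.2]
gripper_width: 23.8
grasp_force: 40.0
```

Request:
{"fn": "move_arm", "kwargs": {"deltas": [[[1,0,0,0.1,0,0,0],[1,0,0,0.1,0,0,0],[1,0,0,0,0,0,0]]]}}

```text
t: 12.7
position: [536.6, -291.0, 29.2]
orientation: [0.0, 1.0, -0.029, -0.0]
wrist_force: [-1.9, 1.1, 4.0]
gripper_width: 23.7
grasp_force: 40.0
```

Contact (4 N). I'll release and lift away.

Request:
{"fn": "move_arm", "kwargs": {"deltas": [[[0.5,0,0,0,0,0,0],[0.35,0,0,0,0,0,0],[0.35,0,0,0,0,0,0],[0.35,0,0,0,0,0,0]]]}}

```text
t: 13.2
position: [536.4, -290.9, 28.5]
orientation: [0.0, 1.0, -0.029, -0.001]
wrist_force: [-0.4, 0.5, -0.2]
gripper_width: 57.9
grasp_force: 0.0
```

Request:
{"fn": "move_arm", "kwargs": {"deltas": [[[0.35,0,0,-2.5,0,0,0],[0.35,0,0,-5.0,0,0,0],[0.35,0,0,-6.0,0,0,0],[0.35,0,0,-4.0,0,0,0],[0.35,0,0,0,0,0,0]]]}}

```text
t: 13.82
position: [538.9, -292.4, 209.0]
orientation: [0.002, 1.0, -0.029, 0.003]
wrist_force: [0.6, -0.8, 0.5]
gripper_width: 60.5
grasp_force: 0.0
```

```bash
python3 - <<'E'
from h import *
np.set_printoptions(precision=3,suppress=True)
R,p,s=RT(); print(p,R.as_euler('xyz'),s['t'],s['gripper_width'])
im=arm.capture('wrist'); b2=bird(im,(R,p),71,420,660,-400,-200,2); cv2.imwrite('pics/b71b.png',b2[:,:,::-1])
h=cv2.cvtColor(b2,cv2.COLOR_RGB2HSV); m=cv2.inRange(h,(0,90,70),(20,255,255)); m=cv2.morphologyEx(m,cv2.MORPH_OPEN,np.ones((9,9)))
c=max(cv2.findContours(m,0,1)[0],key=cv2.contourArea); print(cv2.minAreaRect(c))
# grasp: tab 28 mm out -> mould x -133, TCP z 76-16
c=np.array([582.5,-40.3]); g=c-133*np.array([np.cos(-.118),np.sin(-.118)]); print(g)
plan((*g,200),down(-.118),5); 
E
```

```text
[ 538.86  -292.436  208.962] [ 3.137 -0.007 -0.057] 13.825 60.49129866594518
((180.18533325195312, 247.8208465576172), (51.08758544921875, 306.36358642578125), 3.094058036804199)
[450.425 -24.642]
[-2.05, -5.23, 0.1, 0.0, -0.001, 0.012]
[-2.11, -5.21, 0.1, 0.0, -0.001, 0.012]
[-2.17, -5.18, 0.1, 0.0, -0.001, 0.012]
[-2.23, -5.15, 0.11, 0.0, -0.001, 0.012]
[-2.29, -5.13, 0.11, 0.0, -0.001, 0.012]
```

Request:
{"fn": "move_arm", "kwargs": {"deltas": [[[0.35,-2.05,-5.2,0.1,0,0,0.012],[0.35,-2.1,-5.2,0.1,0,0,0.012],[0.35,-2.2,-5.2,0.1,0,0,0.012],[0.35,-2.2,-5.15,0.1,0,0,0.012],[0.35,-2.3,-5.15,0.1,0,0,0.012]]]}}

```text
t: 14.5
position: [447.5, -22.2, 196.5]
orientation: [-0.0, 0.998, -0.059, -0.002]
wrist_force: [-0.0, 0.3, 0.7]
gripper_width: 60.3
grasp_force: 0.0
```

Request:
{"fn": "move_arm", "kwargs": {"deltas": [[[0.35,0,0,2.0,0,0,0],[0.35,0,0,3.0,0,0,0],[0.35,0,0,0,0,0,0],[0.35,0,0,0,0,0,0]]]}}

```text
t: 15.0
position: [449.1, -24.0, 148.6]
orientation: [-0.0, 0.998, -0.059, -0.001]
wrist_force: [0.5, -1.2, -0.1]
gripper_width: 60.6
grasp_force: 0.0
```

```bash
python3 - <<'E'
from h import *
np.set_printoptions(precision=3,suppress=True)
R,p,s=RT(); print(p,R.as_euler('xyz'),s['t'],s['gripper_width'])
im=arm.capture('wrist'); cv2.imwrite('pics/w6.png',im[:,:,::-1])
print([(d['conf'],wray(d['point'],76,(R,p))) for d in arm.mark_of('lid_tab','wrist')])
print([(d['conf'],wray(d['point'],70,(R,p))) for d in arm.mark_of('lid_hinge','wrist')])
plan((450.4,-24.6,60),down(-.118),2)
E
```

```text
[449.113 -24.022 148.616] [ 3.141  0.002 -0.117] 15.0 60.608574981603255
[(0.7, array([453.707, -23.716,  76.   ]))]
[]
[0.01, 0.01, 4.49, 0.0, -0.0, 0.0]
[0.02, 0.02, 4.49, 0.0, -0.0, 0.0]
```

View pics/w6.png

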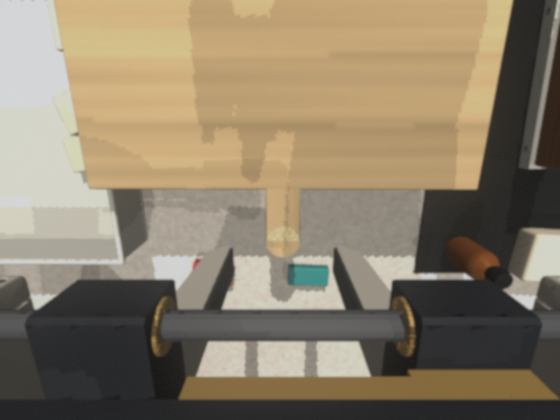

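The tab runs from (282,190) to (283,255), centred between the fingers, and its detected point (453.7,-23.7) agrees with the lid corners. I'll lower and pinch.

Request:
{"fn": "move_arm", "kwargs": {"deltas": [[[0.35,0,0,2.5,0,0,0],[0.35,0,0,4.0,0,0,0],[0.35,0,0,2.4,0,0,0],[0.35,0,0,0,0,0,0],[0.6,0,0,0,0,0,0]]]}}

```text
t: 15.78
position: [450.4, -24.2, 61.3]
orientation: [0.0, 0.998, -0.059, 0.001]
wrist_force: [-0.2, -0.0, 0.6]
gripper_width: 54.5
grasp_force: 0.0
```

Request:
{"fn": "move_arm", "kwargs": {"deltas": [[[1,0,0,0,0,0,0],[1,0,0,0,0,0,0],[1,0,0,0,0,0,0],[1,0,0,0,0,0,0]]], "newtons": 40}}

```text
t: 16.27
position: [449.8, -23.8, 60.4]
orientation: [-0.0, 0.998, -0.059, 0.0]
wrist_force: [-0.3, 2.5, 5.4]
gripper_width: 27.4
grasp_force: 40.0
```

```bash
cat >> h.py <<'E'
C=np.array([582.5,-40.3]);PSI=-.118;U=np.array([np.cos(PSI),np.sin(PSI)])
def arc(th,r,tip,tilt):  # TCP pose, grasp point r from hinge; TCP tip mm beyond tab mid-plane point along tool z
    R=down(PSI,tilt); x=100-r*np.cos(th)+6*np.sin(th); z=70+r*np.sin(th)+6*np.cos(th)
    xy=C+U*x; return np.array([*xy,z])+tip*R.apply([0,0,1]),R
E
python3 - <<'E'
from h import *
np.set_printoptions(precision=3,suppress=True)
R,p,s=RT(); print(p,R.as_euler('xyz'),s['t'],s['wrist_force'],s['gripper_width'])
print(arc(0,233,16,0)[0], R.apply([0,0,1]), down(PSI,.3).apply([0,0,1]),down(PSI).apply([1,0,0]))
tip=76-p[2]; r=100-(p[:2]-C)@U; print(tip,r)
E
```

```text
[449.827 -23.783  60.353] [-3.141 -0.    -0.117] 16.275 [-0.333  2.528  5.379] 27.373050402004075
[450.425 -24.642  60.   ] [ 0.  0. -1.] [ 0.293 -0.035 -0.955] [ 0.993 -0.118 -0.   ]
15.646577709767044 233.69509983441336
```

```bash
python3 - <<'E'
from h import *
r=233.7; px=pz=0
for t in (2,6,12,18,24,30,36,42,48,54,58,60):
    a=np.radians(t); x=r*(1-np.cos(a))+6*np.sin(a); z=r*np.sin(a)+6*np.cos(a)-6
    print(t,round((x-px)/10,2),round(-(z-pz)/10,2)); px,pz=x,z
print(px,pz)
E
```

```text
2 0.04 -0.82
6 0.16 -1.62
12 0.44 -2.41
18 0.69 -2.35
24 0.94 -2.26
30 1.17 -2.15
36 1.38 -2.02
42 1.59 -1.86
48 1.77 -1.69
54 1.94 -1.49
58 1.38 -0.88
60 0.71 -0.4
122.0461524227066 199.39013686442328
```

Request:
{"fn": "move_arm", "kwargs": {"deltas": [[[1,0.04,0,-0.82,0,0,0],[1,0.16,0,-1.62,0,0,0],[1,0.44,0,-2.41,0,0,0],[1,0.69,0,-2.35,0,0,0],[1,0,0,0,0,0,0]]]}}

```text
t: 16.9
position: [462.6, -25.3, 132.5]
orientation: [-0.0, 0.998, -0.058, -0.001]
wrist_force: [-0.9, 1.5, -3.3]
gripper_width: 27.4
grasp_force: 40.0
```

```bash
python3 - <<'E'
from h import *
R,p,s=RT(); print(p.round(1),s['t'],s['wrist_force'].round(1),s['ft_torque'].round(2),s['gripper_width'])
z=p[2]+15.6-70; x=100-(p[:2]-C)@U; print('r,th',np.hypot(x,z),np.degrees(np.arctan2(z,x)-np.arctan2(6,233.7)))
E
```

```text
[462.6 -25.3 132.5] 16.9 [-0.9  1.5 -3.3] [ 0.42  0.27 -0.01] 27.416146923941326
r,th 234.22273313059492 18.009796817020522
```

Forces are low and the lid follows the arc. I'll continue to 60°.

Request:
{"fn": "move_arm", "kwargs": {"deltas": [[[1,0.94,0,-2.26,0,0,0],[1,1.17,0,-2.15,0,0,0],[1,1.38,0,-2.02,0,0,0],[1,1.59,0,-1.86,0,0,0],[1,1.77,0,-1.69,0,0,0]]]}}

```text
t: 17.52
position: [529.8, -33.4, 230.0]
orientation: [-0.0, 0.998, -0.059, -0.002]
wrist_force: [1.0, 2.0, -7.0]
gripper_width: 27.6
grasp_force: 40.0
```

Request:
{"fn": "move_arm", "kwargs": {"deltas": [[[1,1.94,0,-1.49,0,0,0],[1,1.38,0,-0.88,0,0,0],[1,0.71,0,-0.4,0,0,0],[1,0,0,0,0,0,0],[1,0,0,0,0,0,0]]]}}

```text
t: 18.15
position: [570.1, -38.3, 257.7]
orientation: [0.0, 0.998, -0.059, -0.001]
wrist_force: [1.1, -1.4, -8.0]
gripper_width: 27.9
grasp_force: 40.0
```

```bash
python3 - <<'E'
from h import *
R,p,s=RT(); print(p.round(1),s['t'],s['wrist_force'].round(1),s['ft_torque'].round(2),s['gripper_width'])
z=p[2]+15.6-70; x=100-(p[:2]-C)@U; print('r,th',np.hypot(x,z),np.degrees(np.arctan2(z,x)-np.arctan2(6,233.7)))
out=[]
for c in('scene','side'):
    im=arm.capture(c).copy(); i=arm.camera_info(c)
    print(c,[(d['conf'],d['point']) for d in arm.mark_of('lid_tab',c)])
    b=cv2.resize(im,None,fx=4,fy=4,interpolation=cv2.INTER_CUBIC)
    for th,col in((55,(255,0,0)),(60,(0,255,0)),(65,(0,0,255))):
        a=np.radians(th); pts=[]
        for q,y in((0,-155),(205,-155),(205,155),(0,155)):
            X=100-q*np.cos(a)+12*np.sin(a); Z=70+q*np.sin(a)+12*np.cos(a)
            w=np.array([*(C+U*X+np.array([-U[1],U[0]])*y),Z]); k=i['R']@w+i['t']; pts.append([k[0]/k[2]*i['fx']+i['cx'],k[1]/k[2]*i['fy']+i['cy']])
        cv2.polylines(b,[np.int32(np.array(pts)*4+2)],True,col,1)
        if th==60: m=np.mean(pts,0)
    x0=int(max(0,m[0]*4-200));y0=int(max(0,m[1]*4-300)); out.append(b[y0:y0+600,x0:x0+400])
cv2.imwrite('pics/lid.png',np.hstack(out)[:,:,::-1])
E
```

```text
[570.1 -38.3 257.7] 18.15 [ 1.1 -1.4 -8. ] [-0.03  0.03 -0.04] 27.86276383542824
r,th 232.35293689860737 59.56877838397763
scene [(0.91, [235.2, 160.0])]
side [(0.75, [262.9, 154.9])]
```

View pics/lid.png

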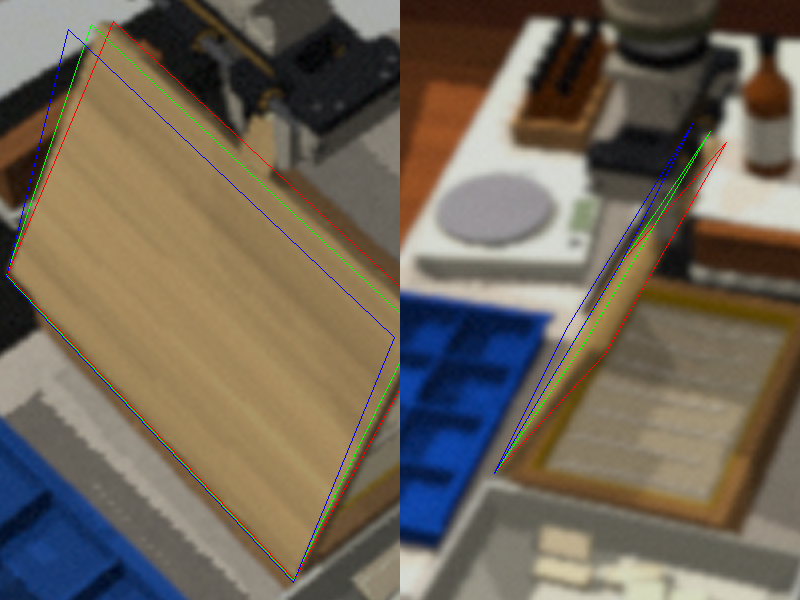

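The overlay puts the lid's far face close to the green 60° outline in both views, with the tab still in the grip and the slab in view. As a check, I'll triangulate the tab and refine the corner fit.

```bash
python3 - <<'E'
from h import *
w=tri((235.2,160.0),(262.9,154.9)); x=100-(w[:2]-C)@U; z=w[2]-70; print(w.round(1),np.hypot(x,z),np.degrees(np.arctan2(z,x)-np.arctan2(6,230)))
np.set_printoptions(precision=1,suppress=True)
for th in (56,58,60,62,64):
    a=np.radians(th); X=100-230*np.cos(a)+6*np.sin(a); Z=70+230*np.sin(a)+6*np.cos(a); w=np.array([*(C+U*X),Z])
    o=[]
    for c in('scene','side'):
        i=arm.camera_info(c); k=i['R']@w+i['t']; o+=[k[0]/k[2]*i['fx']+i['cx'],k[1]/k[2]*i['fy']+i['cy']]
    print(th,np.array(o))
b=arm.capture('scene')[60:220,150:330]; cv2.imwrite('pics/z.png',cv2.resize(b,(720,640)[:1]+(600,),interpolation=cv2.INTER_CUBIC)[:,:,::-1])
R,p,s=RT(); print(p,s['t'],abs(s['qvel']).max())
E
```

```text
[566.5 -46.  274.3] 234.59111534005152 59.08203486633293
56 [240.2 162.5 264.5 159.2]
58 [237.8 162.9 262.6 157.9]
60 [235.4 163.3 260.6 156.6]
62 [233.  163.9 258.5 155.3]
64 [230.5 164.5 256.5 154.1]
[570.4 -38.3 257.8] 18.4 0.005353004906776841
```

Request:
{"fn": "move_arm", "kwargs": {"deltas": [[[1,0.12,0,-0.08,0,0,0],[1,0,0,0,0,0,0],[1,0,0,0,0,0,0],[1,0,0,0,0,0,0],[1,0,0,0,0,0,0]]]}}

```text
t: 19.02
position: [571.7, -38.4, 258.6]
orientation: [0.0, 0.998, -0.059, -0.001]
wrist_force: [4.5, -1.9, -16.4]
gripper_width: 27.3
grasp_force: 40.0
```

```bash
python3 - <<'E'
from h import *
R,p,s=RT(); z=p[2]+15.6-70; x=100-(p[:2]-C)@U; print(p,np.hypot(x,z),np.degrees(np.arctan2(z,x)-np.arctan2(6,233.7)),abs(s['qvel']).max(),s['wrist_force'],s['grasp_force'])
print(arm.finish_job())
E
```

```text
[571.7103117  -38.43667346 258.63509301] 232.41843744726515 60.01990949025452 0.000661787382852065 [  4.4678305   -1.85703663 -16.40365646] 39.99791895061779
the job is handed in; nothing more can be done
None
```

I handed the job in at about 19 s: all five trimmings are in the tub, the scraper stands upright on the mat, and the lid is held still at about 60° by its tab (60.0° from the arm's position, 59° from the cameras).

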